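Fill the clamping jig and hold the row with its ratchet clamp

ROBOT

A 6-joint arm with a two-finger parallel gripper is mounted at the origin on a cart in front of the work surface, level with it; the furniture and walls round the work are solid. World frame = base frame: x ahead of the robot, y to its left, z up, the work surface at z = 0. Lengths are in mm, angles in rad, forces in N, time in s.
With the tool pointing down it reaches from about 350 to 975 mm from the base axis. Payload 7.1 kg.
Tool frame: the origin (TCP) lies on the front face of the gripper's body, between the roots of the fingers; the fingertips stand 80 mm ahead of it and the grasp point (between the pads) lies 61 mm ahead of it; z points along the fingers, y is the line along which they close (so a half turn about z gives the same grasp; the last joint's range is limited). The gripper opens to 88 mm and grips with 3 to 60 N. Pads are 20 mm wide; open, the fingers measure 115 mm over their backs; the gripper's body (75 mm by 178 mm) begins 61 mm behind the grasp point.
Start: joints at [1.107, 0.423, 1.63, -0, 1.089, -0.019], TCP at [268.891, 564.184, 302.675] pointing down, gripper open.
Joint ranges: [-3, 3], [-0.9, 2.11], [0.09, 2.58], [-1.31, 4.45], [0.11, 2.69], [-2.54, 2.54]. Speed limits (rad/s): [2.39, 2.39, 3.01, 3.14, 3.14, 3.14].

INTERFACE

Orientations are given as a rotation vector (axis times angle).
In Python, from workcell import readout, vision, close_job gives the robot as it stands.
- The arm moves only by the tool servo_tool, never from a script. Its argument "plan" is a list that holds one entry, the list of rows, each a list of 7 numbers: the gripper command: -1 is fully open, 1 is shut, values between are in proportion, then the shift along the world's x, y, z in units of 40 mm (1.0 is 40 mm), then the turn, a rotation vector about the world's x, y, z in units of 5 degrees (1.0 is 5 degrees). A call has 1 to 5 rows; each row shifts and turns the commanded pose from where the row before left it; what a row does not reach is not made up. A row lasts 1/12 s, in which the tool goes at most 41.7 mm and 7.16 degrees, less where a joint would pass 70% of its speed; a pose out of reach is approached as far as the arm can. A call is refused whole if a number of a shift passes 1 or a number of a turn 1, either way. A call with a gripper value outside its range is refused whole. The fingers move at their own pace and stop on an object; the grip force is fixed at half the most. Time passes only in rows, so rows that do not move let the fingers close. It gives the time, the measured TCP pose, the force, the opening and the grip force at its end, in the units of the state.
- readout.get_obs(): the state, without advancing time (a new reading comes with each control period).
- vision.get_image(name): name is "side" or "top"; returns the picture (480x640x3 uint8, red, green, blue); there is no depth.
- vision.camera_params(name): a dict with "fx", "fy", "cx", "cy" (pixels), "rvec" (rotation vector, rad) and "tvec" (3), from world to camera coordinates, as OpenCV has them. Camera axes: x right, y down, z forward; pixel columns grow to the right and rows downward; lengths in mm; the calibration is good to about 2 mm. A picture is of the moment at which its call begins. camera_params takes no time and is no camera call.
- close_job(): hands the job in; it is judged then, once.
The state is a dict: "t": time; "qpos": joint angles; "qvel": joint speeds; "joint_torque": joint torques, N m; "ee_pos": TCP position; "orientation": TCP orientation; "ft_force": force on the tool from outside, world axes, zero at the start; "moment": the same for the moment, N m; "width": finger opening in mm; "grasp_force": force on a finger pad.
Only numpy, scipy, OpenCV 4.12 (cv2) and the standard library are available. Lean on these libraries where they do the work, as an engineer would, in place of code of your own. Each camera call takes 0.05 s, during which the arm holds its last target. There are 200 camera calls.

TASK

Four couplings are to be held in the clamping jig for drilling, but two of its V-nests are still empty: stand a spare coupling upright in each empty nest and leave the seated ones and the other things on the bench where they are. Then pump the clamp's trigger towards its grip, working the clamp only by trigger and grip, until the wooden bar bears snugly on the row with its springs squeezed about 3 mm - never solid, which would crack the thin couplings. Finish while holding the trigger squeezed like that, since the pressure goes when it is let go.

Things in the scene. Friction and masses are not known exactly. Their poses are not given: they have to be found in the camera images.
- clamp_jig: bench jig, screwed down: plywood base 240 x 164 x 12 mm with a hand clamp. Origin: centre of the base's underside, on the bench. x points from the grip to the nests (the way the clamp presses), y across, z up. In its frame (mm): clamp cheek plates x -82 to -8, y -15 to 15, up to z 90; fixed grip x -77 to -57, y -11 to 11, up to z 152; for x > 0 all but the couplings stays below z 38
- pocket_1 (a point): centre of a coupling fully seated in nest 1 (in order from the jig's -y side, 38 mm apart), on the base's top, 12 mm above the bench. Nest: aluminium block 36 mm wide with an upright 90 degree V open towards jig -x, its top 32 mm above the bench. A coupling set down up to 6 mm short towards jig -x and 4 mm sideways is pushed home by the pressure bar
- pocket_2 (a point): centre of a coupling fully seated in nest 2 (in order from the jig's -y side, 38 mm apart), on the base's top, 12 mm above the bench. Nest: aluminium block 36 mm wide with an upright 90 degree V open towards jig -x, its top 32 mm above the bench. A coupling set down up to 6 mm short towards jig -x and 4 mm sideways is pushed home by the pressure bar
- pocket_3 (a point): centre of a coupling fully seated in nest 3 (in order from the jig's -y side, 38 mm apart), on the base's top, 12 mm above the bench. Nest: aluminium block 36 mm wide with an upright 90 degree V open towards jig -x, its top 32 mm above the bench. A coupling set down up to 6 mm short towards jig -x and 4 mm sideways is pushed home by the pressure bar
- pocket_4 (a point): centre of a coupling fully seated in nest 4 (in order from the jig's -y side, 38 mm apart), on the base's top, 12 mm above the bench. Nest: aluminium block 36 mm wide with an upright 90 degree V open towards jig -x, its top 32 mm above the bench. A coupling set down up to 6 mm short towards jig -x and 4 mm sideways is pushed home by the pressure bar
- coupling_1: grey plastic conduit coupling, a round tube standing upright, 32 mm diameter, 45 mm high, 30 g. Origin: centre of its underside, z up. Four alike: two stand in nests at the start (up to 4 mm short of fully seated), two are spares on the bench; which nests are empty varies
- coupling_2: grey plastic conduit coupling, a round tube standing upright, 32 mm diameter, 45 mm high, 30 g. Origin: centre of its underside, z up. Four alike: two stand in nests at the start (up to 4 mm short of fully seated), two are spares on the bench; which nests are empty varies
- coupling_3: grey plastic conduit coupling, a round tube standing upright, 32 mm diameter, 45 mm high, 30 g. Origin: centre of its underside, z up. Four alike: two stand in nests at the start (up to 4 mm short of fully seated), two are spares on the bench; which nests are empty varies
- coupling_4: grey plastic conduit coupling, a round tube standing upright, 32 mm diameter, 45 mm high, 30 g. Origin: centre of its underside, z up. Four alike: two stand in nests at the start (up to 4 mm short of fully seated), two are spares on the bench; which nests are empty varies
- trigger (a joint): grey lever 20 mm wide in front of the grip, pivot at jig x -38, z 71 mm, 80 mm long. 0 = at rest, leaning 0.15 rad to the nests; grows to 0.30 when squeezed to the grip; sprung back (3 N at the pad). A full squeeze (over 0.28) pushes the bar 6 mm forward, one tooth; release (below 0.03) resets the pawl, the bar stays. The pad moves twice as far as the bar and feels half its force
- trigger_pad (a point): point on the black rubber pad of the trigger's front face (the side away from the grip) to push, 61 mm from the pivot; at rest 130 mm above the bench. The trigger's top, 151 mm above the bench, leans 3 mm farther out at rest
- grip (a point): point on the rear face of the fixed grip across from the trigger pad, 132 mm above the bench, on the jig's centre line (y = 0). Along jig x the trigger's front face is 54 mm from it at rest and 36 mm when fully squeezed
- jaw (a joint): travel of the toothed steel bar and its crosshead (68 mm wide, below z 37), m; 0 = rearmost, grows towards the nests up to 0.058, starts between 0 and 0.018. A 7 N friction brake holds it. At 0 the wooden pressure bar's front stands 37 mm from seated couplings, so it meets them at about 0.037 and the right squeeze comes at about 0.040
- press_bar (a joint): how far the wooden pressure bar (150 x 10 x 21 mm, top 36.5 mm above the bench, in front of the crosshead on two guide pins with coil springs) is pushed back on its springs, m: 0 free, 0.007 springs solid; 5 N per mm in all. When the trigger is released the bar slips back until about 1.2 mm (6 N) is left
- elbow: bystander: grey conduit elbow 60 x 60 x 30 mm, origin under its centre
- long_coupling: bystander: lying white coupling 27 x 50 x 27 mm, origin under its centre
- tape_black: bystander: roll of black tape 70 mm diameter, 18 mm high, origin under its centre
- tape_measure: bystander: tape measure 36 x 82 x 65 mm, origin under its centre
- padlock: bystander: brass padlock 62 x 40 x 17 mm, origin under its centre
Things that resemble listed ones, but are neither listed nor needed, are in the scene too. What is shaped like the coupling_1 but black is not meant. What is shaped like the coupling_4 but red is not meant.

How it is judged (in metres and radians):
On the way:
1. every nest holds an upright coupling, let go of, and the pressure bar is not yet on the row (horizontal distance between any of coupling_1, coupling_2, coupling_3, coupling_4 and pocket_1 below 0.01 m and horizontal distance between any of coupling_1, coupling_2, coupling_3, coupling_4 and pocket_2 below 0.01 m and horizontal distance between any of coupling_1, coupling_2, coupling_3, coupling_4 and pocket_3 below 0.01 m and horizontal distance between any of coupling_1, coupling_2, coupling_3, coupling_4 and pocket_4 below 0.01 m and height (world z) of coupling_1 between 0.007 and 0.018 m and angle between each of coupling_1, coupling_2, coupling_3, coupling_4's own z axis and vertical below 0.12 rad and height (world z) of coupling_2 between 0.007 and 0.018 m and height (world z) of coupling_3 between 0.007 and 0.018 m and height (world z) of coupling_4 between 0.007 and 0.018 m and contact force between press_bar and anything else below 0.5 N and contact force between the fingers and coupling_1 below 0.3 N and contact force between the fingers and coupling_2 below 0.3 N and contact force between the fingers and coupling_3 below 0.3 N and contact force between the fingers and coupling_4 below 0.3 N), for 0.2 s.
At the end, for the whole second after the job is handed in: Each of the four pockets holds an upright coupling within 5 mm of its seat, the pressure bar pushes on the row with 9 to 22 N in all (its springs squeezed about 1.8 to 4.4 mm), and the fingers still press the trigger with more than 3 N (horizontal distance between any of coupling_1, coupling_2, coupling_3, coupling_4 and pocket_1 below 0.005 m and horizontal distance between any of coupling_1, coupling_2, coupling_3, coupling_4 and pocket_2 below 0.005 m and horizontal distance between any of coupling_1, coupling_2, coupling_3, coupling_4 and pocket_3 below 0.005 m and horizontal distance between any of coupling_1, coupling_2, coupling_3, coupling_4 and pocket_4 below 0.005 m and height (world z) of coupling_1 between 0.007 and 0.018 m and angle between each of coupling_1, coupling_2, coupling_3, coupling_4's own z axis and vertical below 0.12 rad and height (world z) of coupling_2 between 0.007 and 0.018 m and height (world z) of coupling_3 between 0.007 and 0.018 m and height (world z) of coupling_4 between 0.007 and 0.018 m and contact force between press_bar and anything else between 9 and 22 N and contact force between the fingers and trigger above 3 N); the arm keeps its last pose, push and grip.
It fails at once if the pressure bar pushes with more than 30 N (springs nearly solid): a coupling is crushed (contact force between press_bar and anything else above 30 N).
It fails at once if the bar, crosshead or pressure bar is pushed by the fingers instead of by the trigger (contact force between the fingers and jaw above 2 N).
It fails at once if a coupling that was already seated is lifted out of its nest (height (world z) of any of coupling_1, coupling_2 above 0.032 m).
It fails at once if a bystander is shifted by more than 30 mm (distance of any of elbow, long_coupling, tape_black, tape_measure, padlock from where it was at the start of the episode above 0.03 m).
It also fails if it takes over 67 s, if anything falls off the work surface, if the arm or the gripper's body presses on something with over 40 N, if the wrist force passes 120 N, or if a joint passes its speed limit or range.

## Working session

There is one attempt and no reset: what is moved stays moved. The work goes in short steps, Python scripts to look and compute and a tool call to move; the robot and the scene stay as the last step left them, time stands still between calls to the robot, and variables do not carry over. Pictures are saved under pics/ and viewed, at most 10 in all, crops included, and the job is handed in when it is done.

Besides the shell and the picture viewer there is one more tool, called after "Emit:" by a JSON object that holds its "method" and its "body", one argument or row to a line. servo_tool: Moves the arm, as the interface text tells. Its arguments: {"type":"object","properties":{"plan":{"type":"array"}},"required":["plan"]}

```bash
mkdir -p pics; ls
cat > h.py <<'E'
import numpy as np,cv2
from workcell import readout,vision,close_job
def snap(n,f):
    im=vision.get_image(n); cv2.imwrite('pics/'+f,cv2.cvtColor(im,cv2.COLOR_RGB2BGR)); return im
def cam(n):
    p=vision.camera_params(n); K=np.array([[p['fx'],0,p['cx']],[0,p['fy'],p['cy']],[0,0,1]],float)
    return K,np.array(p['rvec'],float),np.array(p['tvec'],float)
def ray(n,u,v,z):
    K,r,t=cam(n); R=cv2.Rodrigues(r)[0]; c=-R.T@t; d=R.T@np.linalg.inv(K)@[u,v,1]
    return c+d*(z-c[2])/d[2]
def proj(n,P):
    K,r,t=cam(n); return cv2.projectPoints(np.array(P,float).reshape(-1,1,3),r,t,K,None)[0].reshape(-1,2)
def obs():
    o=readout.get_obs(); print({k:np.round(o[k],3).tolist() for k in('t','qpos','ee_pos','orientation','ft_force','width','grasp_force')}); return o
E
python3 - <<'E'
from h import *
snap('top','top0.png');snap('side','side0.png');obs()
for n in('top','side'):
    K,r,t=cam(n);R=cv2.Rodrigues(r)[0];print(n,K[0,0],-R.T@t,R[2])
E
```

```text
pics
{'t': 0.1, 'qpos': [1.107, 0.424, 1.631, -0.0, 1.089, -0.019], 'ee_pos': [268.721, 563.84, 301.979], 'orientation': [-0.693, -3.064, 0.002], 'ft_force': [-0.285, 0.611, -0.015], 'width': 87.784, 'grasp_force': 0.0}
top 620.0312153012306 [ 320.74536714  198.16703655 1499.91856338] [ 0.10660247 -0.02232954 -0.99405096]
side 589.691158803955 [ 350.3840945  1253.07500289  891.19199927] [ 0.09417814 -0.8071282  -0.58281605]
```

View pics/top0.png

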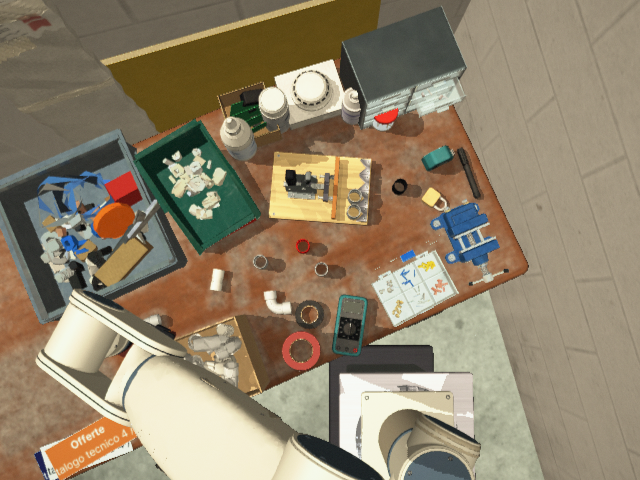

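View pics/side0.png

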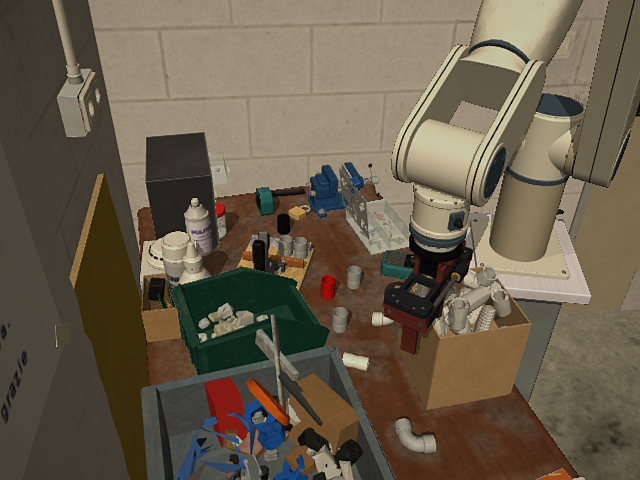

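Top view: the jig is at about (320,188), pressing towards image right (world −y). Candidates for the spares are grey (260,262) and grey (321,269), both matching. Red (303,246) and black (399,186) are decoys, and the fittings at (215,280), (278,300) and in the boxes are not couplings. I'll check this in one close crop.

Run:
```python
from h import *
a=cv2.imread('pics/top0.png')[145:285,240:410]
cv2.imwrite('pics/crop0.png',cv2.resize(a,None,fx=4.2,fy=4.2,interpolation=cv2.INTER_CUBIC))
for u,v,z in[(320,188,12),(260,262,45),(321,269,45),(270,217,12),(277,152,12),(368,224,12),(374,158,12)]:print(u,v,ray('top',u,v,z).round(1))
```

```text
320 188 [596.  204.2  12. ]
260 262 [414.1 344.8  45. ]
321 269 [397.2 201.9  45. ]
270 217 [525. 325.  12.]
277 152 [685.2 309.1  12. ]
368 224 [507.6  88.1  12. ]
374 158 [670.5  71.8  12. ]
```

View pics/crop0.png

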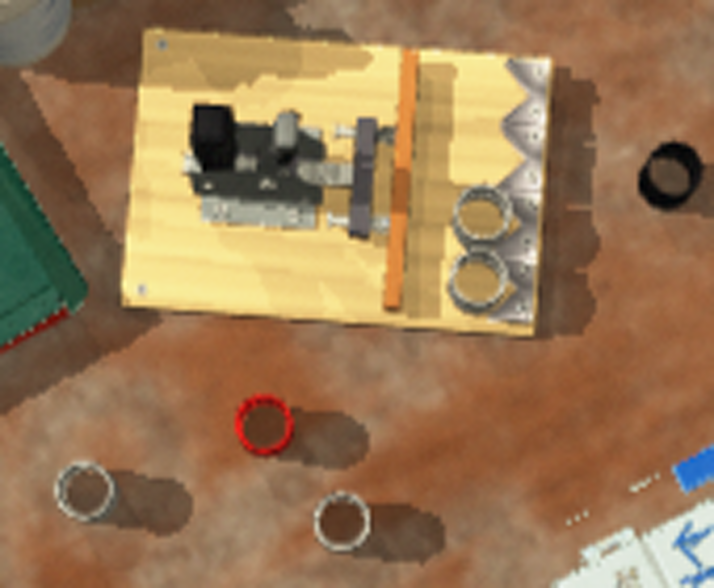

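The crop confirms it: nests 3 and 4 (top) are empty and nests 1 and 2 are filled (crop (479,279), (482,213)). The grey spares are at crop (85,491) and (342,521); red and black are decoys. Next I'll work out the jig frame and the pockets.

Run:
```python
from h import *
c=lambda x,y:(240+(x+.5)/4.2-.5,145+(y+.5)/4.2-.5)
W=lambda x,y,z:ray('top',*c(x,y),z)[:2]
C=[W(145,30,12),W(551,58,12),W(535,336,12),W(121,305,12)]
o=np.mean(C,0); ex=(C[1]+C[2]-C[0]-C[3]);
ey=C[0]+C[1]-C[2]-C[3]
print('size',[np.linalg.norm(C[i]-C[(i+1)%4]).round(1) for i in range(4)])
ex/=np.linalg.norm(ex);ey/=np.linalg.norm(ey);print(ex,ey)
a=ex+np.array([ey[1],-ey[0]]);ex=a/np.linalg.norm(a);ey=np.array([-ex[1],ex[0]])
print('o',o,'ex',ex)
J=lambda p:(np.array([(p-o)@ex,(p-o)@ey])).round(1)
for n,x,y,z in[('c1',479,279,57),('c2',482,213,57),('ridge4',503,127,32),('ridge4b',507,63,32),('apex4',533,95,32),('ridge3',500,190,32),('barfront',419,60,36.5),('barfront',399,308,36.5),('barrear',384,308,36.5),('grip',213,133,152),('trig',287,120,151),('A',85,491,45),('B',342,521,45),('red',265,424,45)]:
    p=W(x,y,z);print(n,p.round(1),J(p))
for i,y in enumerate((-57,-19,19,57)):print('pocket',i+1,[ (o+ex*X+ey*y).round(1).tolist() for X in(80,)])
```

```text
size [np.float64(237.0), np.float64(163.7), np.float64(239.0), np.float64(161.9)]
[-0.07281299 -0.99734561] [ 0.99737127 -0.07246061]
o [596.42778817 203.77136048] ex [-0.0726368  -0.99735846]
c1 [532.7 124.9] [ 83.3 -57.8]
c2 [570.1 122.9] [ 82.5 -20.4]
ridge4 [624.4 109.2] [92.3 34.8]
ridge4b [661.8 106.6] [92.2 72.3]
apex4 [643.1  91.8] [108.3  54.7]
ridge3 [587.8 111.2] [92.9 -1.9]
barfront [662.5 157.4] [41.5 69.2]
barfront [519.1 169.4] [ 39.9 -74.6]
barrear [519.1 177.9] [ 31.4 -75.2]
grip [596.3 269. ] [-65.   -4.9]
trig [603.5 230.2] [-26.9   5.1]
A [415.2 345.2] [-127.9 -191. ]
B [398.  201.8] [  16.3 -197.7]
red [452.5 244.9] [ -30.6 -146.5]
pocket 1 [[533.8, 128.1]]
pocket 2 [[571.7, 125.4]]
pocket 3 [[609.6, 122.6]]
pocket 4 [[647.5, 119.8]]
```

Emit:
{"method": "servo_tool", "body": {
  "plan": [
    [[-1,0.32,-0.9,0,0,0,0.43],[-1,0.32,-0.9,0,0,0,0.43],[-1,0.32,-0.9,0,0,0,0.43],[-1,0.32,-0.9,0,0,0,0.43],[-1,0.32,-0.9,0,0,0,0.43]]
  ]
}}

```text
t: 0.52
ee_pos: [332.9, 382.4, 302.3]
orientation: [-0.399, -3.116, 0.001]
ft_force: [-0.6, 0.1, 0.3]
width: 87.7
grasp_force: 0.0
```

Emit:
{"method": "servo_tool", "body": {
  "plan": [
    [[-1,0.32,-0.9,0,0,0,0.43],[-1,0.32,-0.9,0,0,0,0.43],[-1,0.32,-0.9,0,0,0,0.43],[-1,0.32,-0.9,0,0,0,0.43],[-1,0.35,-0.95,0,0,0,0.4]]
  ]
}}

```text
t: 0.93
ee_pos: [398.0, 200.5, 302.6]
orientation: [-0.11, -3.14, 0.0]
ft_force: [0.3, 0.1, 0.9]
width: 87.8
grasp_force: 0.0
```

Emit:
{"method": "servo_tool", "body": {
  "plan": [
    [[-1,0,0.03,-0.98,0,0,0],[-1,0,0,-0.98,0,0,0],[-1,0,0,-0.98,0,0,0],[-1,0,0,-0.98,0,0,0],[-1,0,0,-0.98,0,0,0]]
  ]
}}

```text
t: 1.35
ee_pos: [398.1, 203.1, 105.2]
orientation: [0.114, 3.139, 0.001]
ft_force: [0.9, 0.2, 0.5]
width: 87.8
grasp_force: 0.0
```

Emit:
{"method": "servo_tool", "body": {
  "plan": [
    [[0.6,0,0,0,0,0,0],[0.6,0,0,0,0,0,0],[0.6,0,0,0,0,0,0],[0.6,0,0,0,0,0,0],[0.6,0,0,0,0,0,0]]
  ]
}}

```text
t: 1.77
ee_pos: [399.6, 204.2, 109.5]
orientation: [0.113, 3.135, 0.004]
ft_force: [-0.2, -0.5, 0.5]
width: 57.7
grasp_force: 0.0
```

Emit:
{"method": "servo_tool", "body": {
  "plan": [
    [[0.6,0,0,0,0,0,0],[0.6,0,0,0,0,0,0],[0.6,0,0,0,0,0,0],[0.6,0,0,0,0,0,0],[0.6,0,0,0,0,0,0]]
  ]
}}

```text
t: 2.18
ee_pos: [398.4, 203.6, 107.3]
orientation: [0.113, 3.139, 0.001]
ft_force: [-0.6, -0.7, 9.8]
width: 31.6
grasp_force: 30.0
```

Emit:
{"method": "servo_tool", "body": {
  "plan": [
    [[0.6,0,0,0.9,0,0,0],[0.6,0,0,0.95,0,0,0],[0.6,0,0,0.95,0,0,0],[0.6,0.85,-0.35,0,0,0,0],[0.6,0.85,-0.35,0,0,0,0]]
  ]
}}

```text
t: 2.6
ee_pos: [467.1, 176.0, 222.1]
orientation: [0.109, 3.134, 0.004]
ft_force: [0.6, 0.6, -0.9]
width: 30.8
grasp_force: 30.0
```

Emit:
{"method": "servo_tool", "body": {
  "plan": [
    [[0.6,0.9,-0.36,0,0,0,0],[0.6,0.9,-0.36,0,0,0,0],[0.6,0.9,-0.36,0,0,0,0],[0.6,0.85,-0.32,0,0,0,0],[0.6,0,0,0,0,0,0]]
  ]
}}

```text
t: 3.02
ee_pos: [613.7, 117.1, 219.1]
orientation: [0.117, 3.134, 0.001]
ft_force: [-0.7, 0.5, -0.5]
width: 31.3
grasp_force: 30.0
```

Run:
```python
from h import *
obs()
```

```text
{'t': 3.017, 'qpos': [0.17, 0.522, 1.689, -0.001, 0.926, -1.326], 'ee_pos': [613.734, 117.138, 219.108], 'orientation': [0.117, 3.134, 0.001], 'ft_force': [-0.691, 0.535, -0.488], 'width': 31.33, 'grasp_force': 30.0}
```

Emit:
{"method": "servo_tool", "body": {
  "plan": [
    [[0.6,0,0,0,0,0,0],[0.6,0,0,-0.6,0,0,0],[0.6,0,0,-0.6,0,0,0],[0.6,0,0,-0.4,0,0,0],[0.6,0,0,0,0,0,0]]
  ]
}}

```text
t: 3.43
ee_pos: [604.4, 119.5, 151.2]
orientation: [-0.112, -3.132, 0.002]
ft_force: [-1.0, -0.2, -0.5]
width: 31.2
grasp_force: 30.0
```

Emit:
{"method": "servo_tool", "body": {
  "plan": [
    [[0.6,0,0,0,0,0,0],[0.6,0,0,-0.4,0,0,0],[0.6,0,0,-0.3,0,0,0],[0.6,0,0,-0.15,0,0,0],[0.6,0,0,0,0,0,0]]
  ]
}}

```text
t: 3.85
ee_pos: [607.5, 119.5, 120.0]
orientation: [-0.113, -3.138, 0.0]
ft_force: [-0.1, -0.3, 0.3]
width: 31.5
grasp_force: 30.0
```

Emit:
{"method": "servo_tool", "body": {
  "plan": [
    [[0.6,0,0,-0.02,0,0,0],[0.0,0,0,0,0,0,0],[-0.1,0,0,0,0,0,0],[-0.1,0,0,0,0,0,0],[-0.1,0,0,0,0,0,0]]
  ]
}}

```text
t: 4.27
ee_pos: [608.3, 119.4, 120.3]
orientation: [0.113, 3.139, 0.0]
ft_force: [0.4, 0.6, -0.2]
width: 47.9
grasp_force: 0.0
```

Emit:
{"method": "servo_tool", "body": {
  "plan": [
    [[-0.1,0,0,0.3,0,0,0],[-0.3,0,0,0.7,0,0,0],[-1,0,0,0.8,0,0,0],[-1,0,0,0.7,0,0,0],[-1,-0.7,0.65,0,0,0,0]]
  ]
}}

```text
t: 4.68
ee_pos: [586.7, 143.8, 227.2]
orientation: [0.118, 3.125, 0.004]
ft_force: [0.1, 0.8, 0.7]
width: 71.3
grasp_force: 0.0
```

Emit:
{"method": "servo_tool", "body": {
  "plan": [
    [[-1,-0.75,0.6,0,0,0,0],[-1,-0.7,0.7,0,0,0,0],[-1,-0.6,0.75,0,0,0,0],[-1,-0.55,0.75,0,0,0,0],[-1,-0.55,0.75,0,0,0,0]]
  ]
}}

```text
t: 5.1
ee_pos: [452.9, 288.4, 221.1]
orientation: [0.114, 3.139, 0.001]
ft_force: [0.1, 0.6, -0.1]
width: 87.5
grasp_force: 0.0
```

Emit:
{"method": "servo_tool", "body": {
  "plan": [
    [[-1,-0.5,0.75,0,0,0,0],[-1,-0.47,0.7,0,0,0,0],[-1,0,0,-0.9,0,0,0],[-1,0,0,-0.6,0,0,0],[-1,0,0,0,0,0,0]]
  ]
}}

```text
t: 5.52
ee_pos: [413.0, 344.7, 157.2]
orientation: [-0.11, -3.135, 0.006]
ft_force: [-1.1, -1.0, 0.2]
width: 88.0
grasp_force: 0.0
```

Run:
```python
from h import *
snap('top','top1.png')
a=cv2.imread('pics/top1.png')[145:285,240:410]
cv2.imwrite('pics/crop1.png',cv2.resize(a,None,fx=4.2,fy=4.2,interpolation=cv2.INTER_CUBIC))
obs()
```

```text
{'t': 5.567, 'qpos': [0.672, 0.513, 1.904, -0.0, 0.729, -0.827], 'ee_pos': [414.086, 344.894, 158.922], 'orientation': [-0.112, -3.137, 0.004], 'ft_force': [-0.301, -0.187, 0.718], 'width': 87.735, 'grasp_force': 0.0}
```

View pics/crop1.png

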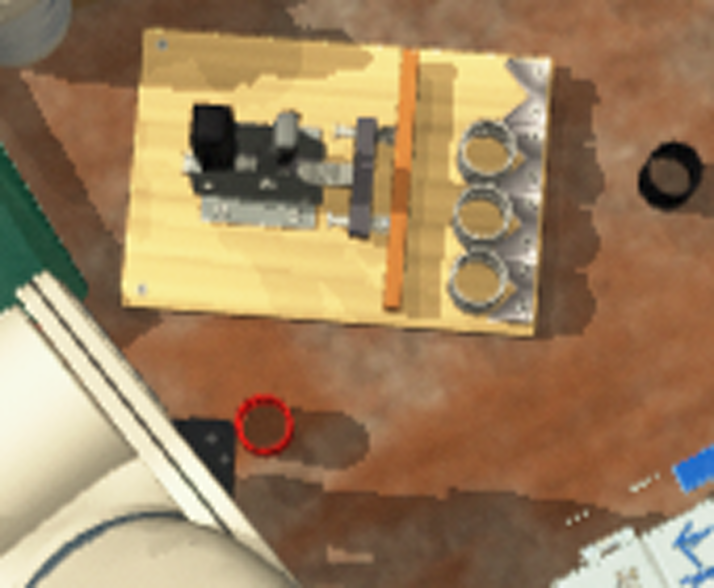

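The third coupling stands in nest 3 at crop (487,149), in line with the seated pair; red is untouched at (265,424). Now the second spare.

Emit:
{"method": "servo_tool", "body": {
  "plan": [
    [[-1,0,0,-0.7,0,0,0],[-1,0,0,-0.63,0,0,0],[-1,0,0,0,0,0,0],[0,0,0,0,0,0,0],[0.6,0,0,0,0,0,0]]
  ]
}}

```text
t: 5.98
ee_pos: [416.4, 345.8, 108.6]
orientation: [0.114, 3.138, 0.002]
ft_force: [0.8, 0.2, -0.7]
width: 78.1
grasp_force: 0.0
```

Emit:
{"method": "servo_tool", "body": {
  "plan": [
    [[0.6,0,0,0,0,0,0],[0.6,0,0,0,0,0,0],[0.6,0,0,0,0,0,0],[0.6,0,0,0,0,0,0],[0.6,0,0,0,0,0,0]]
  ]
}}

```text
t: 6.4
ee_pos: [415.4, 345.5, 107.1]
orientation: [0.113, 3.139, 0.001]
ft_force: [-0.0, -0.1, 0.1]
width: 44.6
grasp_force: 0.0
```

Emit:
{"method": "servo_tool", "body": {
  "plan": [
    [[0.6,0,0,0,0,0,0],[0.6,0,0,0,0,0,0],[0.6,0,0,0,0,0,0]]
  ]
}}

```text
t: 6.65
ee_pos: [415.3, 345.4, 106.7]
orientation: [0.113, 3.14, 0.0]
ft_force: [-0.1, -0.9, 2.2]
width: 31.4
grasp_force: 30.0
```

Emit:
{"method": "servo_tool", "body": {
  "plan": [
    [[0.6,0,0,0.9,0,0,0],[0.6,0,0,0.95,0,0,0],[0.6,0,0,0.95,0,0,0],[0.6,0.6,-0.7,0,0,0,0],[0.6,0.6,-0.7,0,0,0,0]]
  ]
}}

```text
t: 7.07
ee_pos: [464.2, 290.6, 221.5]
orientation: [0.107, 3.135, 0.005]
ft_force: [-0.2, 0.1, -1.4]
width: 31.3
grasp_force: 30.0
```

Emit:
{"method": "servo_tool", "body": {
  "plan": [
    [[0.6,0.6,-0.7,0,0,0,0],[0.6,0.6,-0.7,0,0,0,0],[0.6,0.6,-0.7,0,0,0,0],[0.6,0.65,-0.6,0,0,0,0],[0.6,0.7,-0.55,0,0,0,0]]
  ]
}}

```text
t: 7.48
ee_pos: [589.8, 157.5, 218.5]
orientation: [-0.114, -3.138, 0.001]
ft_force: [0.9, 0.7, -0.4]
width: 31.4
grasp_force: 30.0
```

Emit:
{"method": "servo_tool", "body": {
  "plan": [
    [[0.6,0.7,-0.55,0,0,0,0],[0.6,0.7,-0.52,0,0,0,0],[0.6,0,0,0,0,0,0],[0.6,0,0,-0.6,0,0,0],[0.6,0,0,-0.6,0,0,0]]
  ]
}}

```text
t: 7.9
ee_pos: [646.2, 116.3, 171.2]
orientation: [0.115, 3.137, 0.001]
ft_force: [-0.8, -0.1, -1.3]
width: 31.7
grasp_force: 30.0
```

Emit:
{"method": "servo_tool", "body": {
  "plan": [
    [[0.6,0,0,-0.4,0,0,0],[0.6,0,0,-0.3,0,0,0],[0.6,0,0,0,0,0,0],[0.6,0,0,0,0,0,0],[0.6,0,0,0,0,0,0]]
  ]
}}

```text
t: 8.32
ee_pos: [645.8, 116.9, 143.6]
orientation: [0.113, 3.138, 0.0]
ft_force: [-0.7, 0.2, -0.4]
width: 31.8
grasp_force: 30.0
```

Emit:
{"method": "servo_tool", "body": {
  "plan": [
    [[0.6,0,0,-0.4,0,0,0],[0.6,0,0,-0.2,0,0,0],[0.6,0,0,0,0,0,0],[0.6,0,0,0,0,0,0],[0.3,0,0,0,0,0,0]]
  ]
}}

```text
t: 8.73
ee_pos: [645.6, 116.6, 119.4]
orientation: [0.113, 3.139, 0.0]
ft_force: [-0.1, 0.4, 0.2]
width: 31.3
grasp_force: 30.0
```

Emit:
{"method": "servo_tool", "body": {
  "plan": [
    [[0.0,0,0,0,0,0,0],[-0.1,0,0,0,0,0,0],[-0.1,0,0,0,0,0,0],[-0.1,0,0,0,0,0,0],[-0.1,0,0,0.2,0,0,0]]
  ]
}}

```text
t: 9.15
ee_pos: [644.4, 116.4, 125.7]
orientation: [-0.113, -3.137, 0.001]
ft_force: [-0.6, -0.3, -0.6]
width: 48.2
grasp_force: 0.0
```

Emit:
{"method": "servo_tool", "body": {
  "plan": [
    [[-0.1,0,0,0.6,0,0,0],[-0.1,0,0,0.8,0,0,0],[-0.3,0,0,0.9,0,0,0],[-0.3,-0.5,0,0.9,0,0,0],[-0.3,-0.5,0,0.5,0,0,0]]
  ]
}}

```text
t: 9.57
ee_pos: [606.7, 116.7, 279.3]
orientation: [0.114, 3.134, 0.002]
ft_force: [0.6, 0.6, 0.7]
width: 56.7
grasp_force: 0.0
```

Emit:
{"method": "servo_tool", "body": {
  "plan": [
    [[-0.6,-0.05,0.8,0,0,0,0],[-0.6,-0.05,0.9,0,0,0,0],[-0.6,-0.05,0.9,0,0,0,0],[-0.6,-0.03,0.88,0,0,0,0],[-0.6,0,0,0,0,0,0]]
  ]
}}

```text
t: 9.98
ee_pos: [597.7, 261.1, 275.8]
orientation: [0.107, 3.138, 0.004]
ft_force: [0.0, 0.2, -0.1]
width: 70.4
grasp_force: 0.0
```

Emit:
{"method": "servo_tool", "body": {
  "plan": [
    [[-0.6,0,0,0,0,0,0],[-0.6,0,0,0,0,0,0]]
  ]
}}

```text
t: 10.15
ee_pos: [597.9, 255.4, 274.8]
orientation: [-0.112, -3.139, 0.001]
ft_force: [-0.1, -0.0, -0.6]
width: 70.2
grasp_force: 0.0
```

Run:
```python
from h import *
obs()
a=cv2.cvtColor(snap('top','top2.png'),cv2.COLOR_RGB2BGR)[130:235,250:400]
b=cv2.cvtColor(snap('side','side2.png'),cv2.COLOR_RGB2BGR)[200:305,215:365]
r=lambda q:cv2.resize(q,None,fx=2.85*1.8,fy=2.85*1.8,interpolation=cv2.INTER_CUBIC)
cv2.imwrite('pics/c2.png',cv2.resize(np.hstack([a,b]),None,fx=2.66,fy=2.66,interpolation=cv2.INTER_CUBIC))
```

```text
{'t': 10.15, 'qpos': [0.386, 0.49, 1.592, -0.0, 1.06, -1.114], 'ee_pos': [597.854, 255.434, 274.843], 'orientation': [-0.112, -3.139, 0.001], 'ft_force': [-0.104, -0.021, -0.577], 'width': 70.229, 'grasp_force': 0.0}
```

View pics/c2.png

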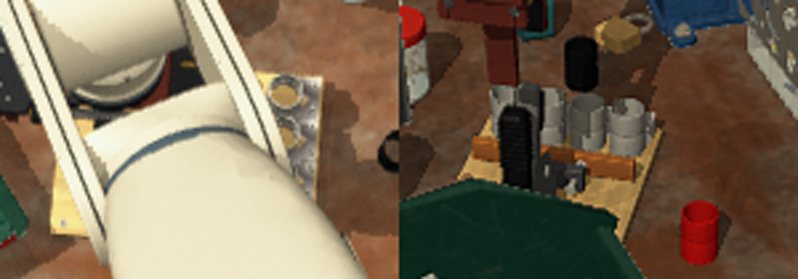

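All four nests hold upright couplings: nest 4's shows at (286,90) in the crop, and the side view shows four standing in the row with the pressure bar clear of them. Descending round the trigger and grip.

Emit:
{"method": "servo_tool", "body": {
  "plan": [
    [[-0.6,0.02,0,-0.5,0,0,0],[-0.6,0,0,-0.5,0,0,0],[-0.6,0,0,0,0,0,0],[-0.6,0,0,-0.3,0,0,0],[-0.6,0,0,0,0,0,0]]
  ]
}}

```text
t: 10.67
ee_pos: [598.6, 254.8, 221.4]
orientation: [-0.115, -3.138, 0.001]
ft_force: [0.4, -0.6, -0.9]
width: 70.5
grasp_force: 0.0
```

Emit:
{"method": "servo_tool", "body": {
  "plan": [
    [[-0.6,0,0,-0.4,0,0,0],[-0.6,0,0,-0.4,0,0,0],[-0.6,0,0,0,0,0,0],[-0.6,0,0,0,0,0,0],[-0.6,0,0,0,0,0,0]]
  ]
}}

```text
t: 11.08
ee_pos: [599.5, 255.9, 191.8]
orientation: [0.114, 3.138, 0.001]
ft_force: [-0.1, -0.9, 0.8]
width: 70.5
grasp_force: 0.0
```

Run:
```python
from h import *
b=cv2.cvtColor(snap('side','side3.png'),cv2.COLOR_RGB2BGR)[190:300,215:345]
cv2.imwrite('pics/c3.png',cv2.resize(b,None,fx=5.4,fy=5.4,interpolation=cv2.INTER_CUBIC))
```

```text
(no output)
```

View pics/c3.png

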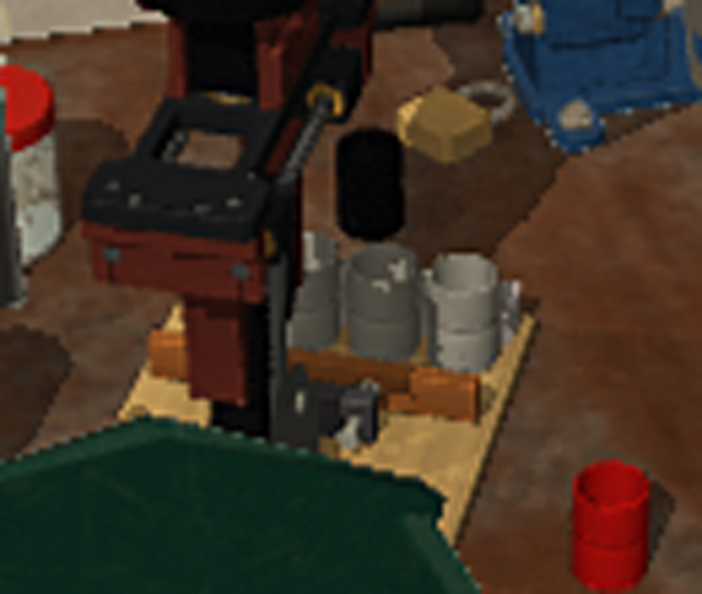

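The rear finger stands behind the black grip at (245,360), the fingers straddle it, and there is no contact force. I'll start stroke 1 gently.

Emit:
{"method": "servo_tool", "body": {
  "plan": [
    [[-0.6,0.02,0.25,0,0,0,0],[-0.6,0,0,0,0,0,0],[-0.6,0,0,0,0,0,0],[-0.6,0,0,0,0,0,0]]
  ]
}}

```text
t: 11.47
ee_pos: [599.9, 266.0, 191.2]
orientation: [0.112, 3.139, 0.0]
ft_force: [0.5, -2.3, 1.2]
width: 70.4
grasp_force: 1.0
```

Emit:
{"method": "servo_tool", "body": {
  "plan": [
    [[-0.6,0.01,0.15,0,0,0,0],[-0.6,0.01,0.1,0,0,0,0],[-0.6,0,0,0,0,0,0],[-0.6,0,0,0,0,0,0],[-0.6,0,0,0,0,0,0]]
  ]
}}

```text
t: 11.88
ee_pos: [600.5, 274.9, 191.2]
orientation: [-0.113, -3.139, 0.003]
ft_force: [-1.9, -6.4, 6.6]
width: 70.2
grasp_force: 3.8
```

Emit:
{"method": "servo_tool", "body": {
  "plan": [
    [[-0.6,0,0.1,0,0,0,0],[-0.6,0,0,0,0,0,0],[-0.6,0,0,0,0,0,0]]
  ]
}}

```text
t: 12.13
ee_pos: [600.6, 277.9, 191.2]
orientation: [-0.112, -3.139, 0.006]
ft_force: [-0.5, -11.9, 7.2]
width: 70.4
grasp_force: 6.3
```

Emit:
{"method": "servo_tool", "body": {
  "plan": [
    [[-0.6,0,0.1,0,0,0,0],[-0.6,0,0,0,0,0,0],[-0.6,0,0,0,0,0,0]]
  ]
}}

```text
t: 12.38
ee_pos: [600.7, 278.9, 191.0]
orientation: [-0.111, -3.138, 0.014]
ft_force: [0.9, -24.8, 10.0]
width: 70.8
grasp_force: 13.1
```

Emit:
{"method": "servo_tool", "body": {
  "plan": [
    [[-0.6,-0.02,-0.4,0,0,0,0],[-0.6,-0.02,-0.3,0,0,0,0],[-0.6,0,0,0,0,0,0],[-0.6,0,0,0,0,0,0],[-0.6,0,0,0,0,0,0]]
  ]
}}

```text
t: 12.8
ee_pos: [599.0, 256.4, 190.7]
orientation: [0.114, 3.139, 0.001]
ft_force: [-0.4, 0.5, 0.9]
width: 70.2
grasp_force: 0.0
```

Emit:
{"method": "servo_tool", "body": {
  "plan": [
    [[-0.6,0.02,0.25,0,0,0,0],[-0.6,0.02,0.2,0,0,0,0],[-0.6,0,0.1,0,0,0,0],[-0.6,0,0,0,0,0,0],[-0.6,0,0,0,0,0,0]]
  ]
}}

```text
t: 13.22
ee_pos: [600.5, 277.7, 191.1]
orientation: [-0.11, -3.14, 0.005]
ft_force: [-0.8, -9.5, 7.3]
width: 70.4
grasp_force: 5.3
```

Emit:
{"method": "servo_tool", "body": {
  "plan": [
    [[-0.6,0,0.12,0,0,0,0],[-0.6,0,0,0,0,0,0],[-0.6,0,0,0,0,0,0]]
  ]
}}

```text
t: 13.47
ee_pos: [600.6, 278.9, 190.9]
orientation: [-0.109, -3.138, 0.015]
ft_force: [1.7, -25.1, 10.4]
width: 70.8
grasp_force: 13.4
```

Emit:
{"method": "servo_tool", "body": {
  "plan": [
    [[-0.6,-0.02,-0.4,0,0,0,0],[-0.6,-0.02,-0.27,0,0,0,0],[-0.6,0,0,0,0,0,0],[-0.6,0,0,0,0,0,0],[-0.6,0,0,0,0,0,0]]
  ]
}}

```text
t: 13.88
ee_pos: [599.0, 256.8, 190.8]
orientation: [0.113, 3.139, 0.001]
ft_force: [0.2, -0.4, 0.5]
width: 70.3
grasp_force: 0.0
```

Run:
```python
from h import *
snap('side','side4.png')
a=cv2.imread('pics/side3.png');b=cv2.imread('pics/side4.png')
q=np.hstack([x[235:300,230:330] for x in(a,b)])
cv2.imwrite('pics/c4.png',cv2.resize(q,None,fx=4,fy=4,interpolation=cv2.INTER_CUBIC))
o=np.array([596.43,203.77]);ex=np.array([-.0726,-.9974]);ey=np.array([.9974,-.0726])
# predicted px of bar's rear top edge at jig y=-76.5 for jaw s
for s in(0,6,8,12,18,20,24,30):
    p=o+ex*(33-10+s)+ey*-76.5; print(s,proj('side',[*p,36.5]).round(2))
for n,x in(('3',a),('4',b)):
    h=cv2.cvtColor(x,cv2.COLOR_BGR2HSV)[235:300,230:330]
    m=cv2.inRange(h,(5,150,90),(14,255,255)); ys,xs=np.nonzero(m[:,45:]);print(n,len(xs),xs.max()+275,ys.min()+235,ys.max()+235,xs.mean()+275,ys.mean()+235)
```

```text
0 [[302.49 263.45]]
6 [[303.07 261.89]]
8 [[303.26 261.38]]
12 [[303.64 260.35]]
18 [[304.21 258.82]]
20 [[304.4  258.31]]
24 [[304.78 257.29]]
30 [[305.34 255.78]]
3 210 329 235 299 299.62857142857143 257.20952380952383
4 182 325 235 299 301.03846153846155 254.97252747252747
```

View pics/c4.png

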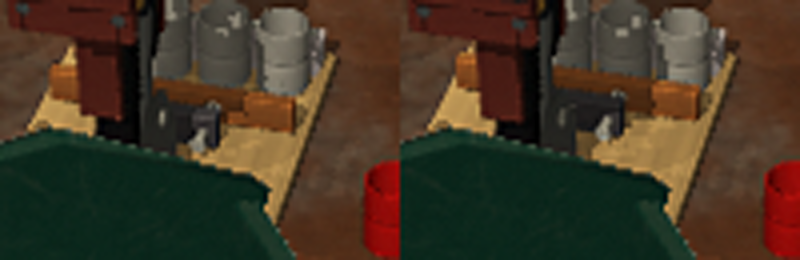

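Emit:
{"method": "servo_tool", "body": {
  "plan": [
    [[-0.6,0.02,0.25,0,0,0,0],[-0.6,0.02,0.2,0,0,0,0],[-0.6,0,0.1,0,0,0,0],[-0.6,0,0,0,0,0,0],[-0.6,0,0,0,0,0,0]]
  ]
}}

```text
t: 14.35
ee_pos: [600.6, 277.7, 191.1]
orientation: [-0.111, -3.14, 0.004]
ft_force: [-1.4, -8.5, 7.4]
width: 70.4
grasp_force: 4.8
```

Emit:
{"method": "servo_tool", "body": {
  "plan": [
    [[-0.6,0,0.12,0,0,0,0],[-0.6,0,0,0,0,0,0],[-0.6,0,0,0,0,0,0]]
  ]
}}

```text
t: 14.6
ee_pos: [600.6, 278.8, 190.9]
orientation: [-0.11, -3.138, 0.014]
ft_force: [0.2, -24.7, 10.4]
width: 70.5
grasp_force: 12.9
```

Emit:
{"method": "servo_tool", "body": {
  "plan": [
    [[-0.6,-0.02,-0.4,0,0,0,0],[-0.6,-0.02,-0.27,0,0,0,0],[-0.6,0,0,0,0,0,0],[-0.6,0,0,0,0,0,0],[-0.6,0,0,0,0,0,0]]
  ]
}}

```text
t: 15.02
ee_pos: [599.0, 256.8, 190.8]
orientation: [0.113, 3.139, 0.001]
ft_force: [0.9, 0.0, -0.1]
width: 70.5
grasp_force: 0.0
```

Emit:
{"method": "servo_tool", "body": {
  "plan": [
    [[-0.6,0.02,0.2,0,0,0,0],[-0.6,0.02,0.15,0,0,0,0],[-0.6,0,0.05,0,0,0,0],[-0.6,0,0,0,0,0,0],[-0.6,0,0,0,0,0,0]]
  ]
}}

```text
t: 15.43
ee_pos: [600.5, 272.0, 190.9]
orientation: [-0.111, -3.14, 0.003]
ft_force: [-0.3, -6.0, 5.1]
width: 70.5
grasp_force: 3.3
```

Emit:
{"method": "servo_tool", "body": {
  "plan": [
    [[-0.6,0,0.08,0,0,0,0],[-0.6,0,0,0,0,0,0],[-0.6,0,0,0,0,0,0]]
  ]
}}

```text
t: 15.68
ee_pos: [600.7, 274.7, 191.1]
orientation: [0.111, 3.139, -0.004]
ft_force: [0.1, -8.4, 5.5]
width: 70.2
grasp_force: 4.4
```

Emit:
{"method": "servo_tool", "body": {
  "plan": [
    [[-0.6,0,0.08,0,0,0,0],[-0.6,0,0,0,0,0,0],[-0.6,0,0,0,0,0,0]]
  ]
}}

```text
t: 15.93
ee_pos: [600.8, 277.7, 191.2]
orientation: [0.111, 3.139, -0.004]
ft_force: [0.1, -10.0, 5.6]
width: 70.6
grasp_force: 5.1
```

Emit:
{"method": "servo_tool", "body": {
  "plan": [
    [[-0.6,0,0.1,0,0,0,0],[-0.6,0,0,0,0,0,0],[-0.6,0,0,0,0,0,0]]
  ]
}}

```text
t: 16.18
ee_pos: [600.9, 278.7, 191.0]
orientation: [-0.11, -3.139, 0.013]
ft_force: [1.4, -22.9, 9.1]
width: 70.2
grasp_force: 12.0
```

Emit:
{"method": "servo_tool", "body": {
  "plan": [
    [[-0.6,-0.02,-0.4,0,0,0,0],[-0.6,-0.02,-0.26,0,0,0,0],[-0.6,0,0,0,0,0,0],[-0.6,0,0,0,0,0,0],[-0.6,0,0,0,0,0,0]]
  ]
}}

```text
t: 16.6
ee_pos: [599.0, 256.6, 190.7]
orientation: [0.113, 3.139, 0.001]
ft_force: [-0.3, 0.2, -0.1]
width: 70.3
grasp_force: 0.0
```

Run:
```python
from h import *
snap('side','side5.png')
q=np.hstack([cv2.imread(f'pics/side{i}.png')[235:300,270:330] for i in(3,4,5)])
cv2.imwrite('pics/c5.png',cv2.resize(q,None,fx=4.4,fy=4.4,interpolation=cv2.INTER_CUBIC))
```

```text
(no output)
```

View pics/c5.png

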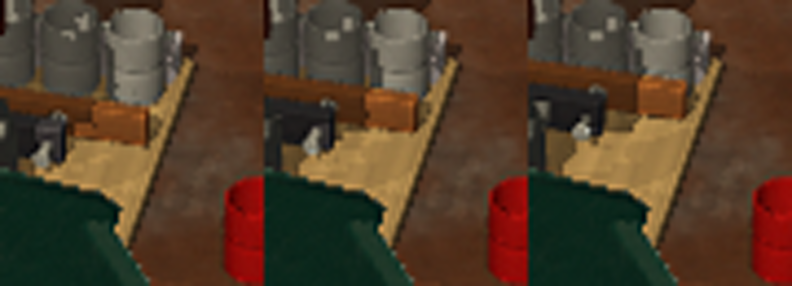

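Emit:
{"method": "servo_tool", "body": {
  "plan": [
    [[-0.6,0.02,0.15,0,0,0,0],[-0.6,0.02,0.05,0,0,0,0],[-0.6,0,0,0,0,0,0],[-0.6,0,0,0,0,0,0]]
  ]
}}

```text
t: 16.98
ee_pos: [600.3, 264.2, 190.6]
orientation: [-0.112, -3.139, 0.0]
ft_force: [-0.8, -2.0, 0.5]
width: 70.2
grasp_force: 0.9
```

The bar has advanced four teeth (its right end is at (663,98) in the third panel) and is now close behind the row. Stroke 5 in small, force-watched steps.

Emit:
{"method": "servo_tool", "body": {
  "plan": [
    [[-0.6,0,0.1,0,0,0,0],[-0.6,0,0,0,0,0,0],[-0.6,0,0,0,0,0,0]]
  ]
}}

```text
t: 17.23
ee_pos: [600.6, 267.7, 190.8]
orientation: [0.113, 3.139, -0.0]
ft_force: [0.2, -3.6, 2.7]
width: 70.1
grasp_force: 1.8
```

Emit:
{"method": "servo_tool", "body": {
  "plan": [
    [[-0.6,0,0.08,0,0,0,0],[-0.6,0,0,0,0,0,0],[-0.6,0,0,0,0,0,0]]
  ]
}}

```text
t: 17.48
ee_pos: [600.7, 270.8, 190.9]
orientation: [0.113, 3.139, -0.0]
ft_force: [-0.3, -4.1, 3.4]
width: 70.5
grasp_force: 2.3
```

Emit:
{"method": "servo_tool", "body": {
  "plan": [
    [[-0.6,0,0.06,0,0,0,0],[-0.6,0,0,0,0,0,0],[-0.6,0,0,0,0,0,0]]
  ]
}}

```text
t: 17.73
ee_pos: [600.8, 272.5, 191.0]
orientation: [0.113, 3.139, -0.002]
ft_force: [0.8, -8.5, 5.7]
width: 70.8
grasp_force: 4.0
```

Emit:
{"method": "servo_tool", "body": {
  "plan": [
    [[-0.6,0,0.05,0,0,0,0],[-0.6,0,0,0,0,0,0],[-0.6,0,0,0,0,0,0]]
  ]
}}

```text
t: 17.98
ee_pos: [600.9, 274.1, 191.1]
orientation: [0.113, 3.139, -0.003]
ft_force: [1.1, -9.4, 5.7]
width: 70.3
grasp_force: 4.8
```

Emit:
{"method": "servo_tool", "body": {
  "plan": [
    [[-0.6,0,0.05,0,0,0,0],[-0.6,0,0,0,0,0,0],[-0.6,0,0,0,0,0,0]]
  ]
}}

```text
t: 18.23
ee_pos: [601.0, 275.8, 191.1]
orientation: [0.113, 3.139, -0.004]
ft_force: [0.8, -10.0, 7.3]
width: 70.2
grasp_force: 5.7
```

Emit:
{"method": "servo_tool", "body": {
  "plan": [
    [[-0.6,0,0.05,0,0,0,0],[-0.6,0,0,0,0,0,0],[-0.6,0,0,0,0,0,0]]
  ]
}}

```text
t: 18.48
ee_pos: [601.1, 277.4, 191.2]
orientation: [0.112, 3.139, -0.005]
ft_force: [1.3, -12.8, 6.4]
width: 70.6
grasp_force: 6.8
```

Emit:
{"method": "servo_tool", "body": {
  "plan": [
    [[-0.6,0,0.06,0,0,0,0],[-0.6,0,0,0,0,0,0],[-0.6,0,0,0,0,0,0]]
  ]
}}

```text
t: 18.73
ee_pos: [601.1, 278.3, 191.1]
orientation: [0.112, 3.139, -0.009]
ft_force: [2.3, -18.7, 7.9]
width: 70.5
grasp_force: 10.2
```

Emit:
{"method": "servo_tool", "body": {
  "plan": [
    [[-0.6,0,0.04,0,0,0,0],[-0.6,0,0,0,0,0,0],[-0.6,0,0,0,0,0,0]]
  ]
}}

```text
t: 18.98
ee_pos: [601.1, 278.7, 191.0]
orientation: [-0.111, -3.14, 0.013]
ft_force: [2.3, -24.6, 10.3]
width: 70.4
grasp_force: 12.9
```

Emit:
{"method": "servo_tool", "body": {
  "plan": [
    [[-0.6,-0.02,-0.4,0,0,0,0],[-0.6,-0.02,-0.24,0,0,0,0],[-0.6,0,0,0,0,0,0],[-0.6,0,0,0,0,0,0],[-0.6,0,0,0,0,0,0]]
  ]
}}

```text
t: 19.4
ee_pos: [598.9, 258.6, 190.7]
orientation: [0.113, 3.139, 0.001]
ft_force: [0.2, -0.0, 0.6]
width: 70.1
grasp_force: 0.0
```

Emit:
{"method": "servo_tool", "body": {
  "plan": [
    [[-0.6,0.02,0.15,0,0,0,0],[-0.6,0,0.05,0,0,0,0],[-0.6,0,0,0,0,0,0],[-0.6,0,0,0,0,0,0]]
  ]
}}

```text
t: 19.73
ee_pos: [599.7, 266.0, 191.0]
orientation: [-0.111, -3.14, 0.002]
ft_force: [-0.7, -6.3, 3.8]
width: 70.2
grasp_force: 3.2
```

Emit:
{"method": "servo_tool", "body": {
  "plan": [
    [[-0.6,0,0.05,0,0,0,0],[-0.6,0,0,0,0,0,0],[-0.6,0,0,0,0,0,0]]
  ]
}}

```text
t: 19.98
ee_pos: [599.8, 267.7, 191.1]
orientation: [0.112, 3.14, -0.003]
ft_force: [-1.0, -7.8, 5.8]
width: 70.1
grasp_force: 4.0
```

Emit:
{"method": "servo_tool", "body": {
  "plan": [
    [[-0.6,0,0.05,0,0,0,0],[-0.6,0,0,0,0,0,0],[-0.6,0,0,0,0,0,0]]
  ]
}}

```text
t: 20.23
ee_pos: [599.9, 269.5, 191.3]
orientation: [0.112, 3.139, -0.003]
ft_force: [-0.2, -9.6, 7.6]
width: 70.4
grasp_force: 4.6
```

Emit:
{"method": "servo_tool", "body": {
  "plan": [
    [[-0.6,0,0.04,0,0,0,0],[-0.6,0,0,0,0,0,0],[-0.6,0,0,0,0,0,0]]
  ]
}}

```text
t: 20.48
ee_pos: [599.9, 270.9, 191.4]
orientation: [0.112, 3.139, -0.004]
ft_force: [-0.5, -10.6, 7.0]
width: 70.3
grasp_force: 5.0
```

Emit:
{"method": "servo_tool", "body": {
  "plan": [
    [[-0.6,0,0.04,0,0,0,0],[-0.6,0,0,0,0,0,0],[-0.6,0,0,0,0,0,0]]
  ]
}}

```text
t: 20.73
ee_pos: [600.0, 271.8, 191.5]
orientation: [0.111, 3.139, -0.006]
ft_force: [-0.5, -13.2, 9.6]
width: 70.5
grasp_force: 6.5
```

Emit:
{"method": "servo_tool", "body": {
  "plan": [
    [[-0.6,0,0.02,0,0,0,0],[-0.6,0,0,0,0,0,0],[-0.6,0,0,0,0,0,0],[-0.6,0,0,0,0,0,0],[-0.6,0,0,0,0,0,0]]
  ]
}}

```text
t: 21.15
ee_pos: [600.0, 272.0, 191.4]
orientation: [0.111, 3.139, -0.007]
ft_force: [-0.1, -15.5, 9.5]
width: 70.4
grasp_force: 7.7
```

Run:
```python
from h import *
snap('side','side6.png')
q=np.hstack([cv2.imread(f'pics/side{i}.png')[225:290,245:325] for i in(5,6)])
cv2.imwrite('pics/c6.png',cv2.resize(q,None,fx=4.9,fy=4.9,interpolation=cv2.INTER_CUBIC))
obs()
```

```text
{'t': 21.2, 'qpos': [0.409, 0.604, 1.616, -0.005, 0.923, -1.088], 'ee_pos': [600.029, 272.01, 191.413], 'orientation': [0.111, 3.139, -0.007], 'ft_force': [0.336, -15.028, 9.043], 'width': 70.474, 'grasp_force': 7.664}
```

View pics/c6.png

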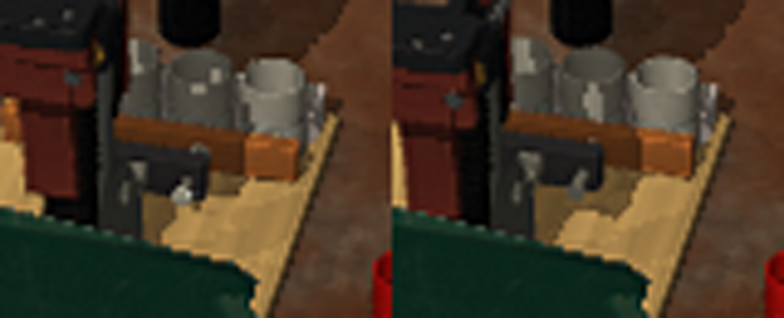

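The row is seated, with the bar bearing on it (right panel (665,150)). The pad force of 15 N means about 15–17 N on the springs. I'll hold briefly to confirm it is steady.

Emit:
{"method": "servo_tool", "body": {
  "plan": [
    [[-0.6,0,0,0,0,0,0],[-0.6,0,0,0,0,0,0],[-0.6,0,0,0,0,0,0],[-0.6,0,0,0,0,0,0],[-0.6,0,0,0,0,0,0]]
  ]
}}

```text
t: 21.62
ee_pos: [600.0, 272.0, 191.4]
orientation: [0.111, 3.139, -0.007]
ft_force: [-1.1, -15.6, 10.2]
width: 70.2
grasp_force: 7.7
```

```bash
python3 -c "
from workcell import close_job
print(close_job())"
```

```text
the job is handed in; nothing more can be done
None
```

The job is handed in: both spares stand in nests 3 and 4, and the trigger is held squeezed at a steady 15 N or so on the pad, which I estimate as 15–18 N (about 3–3.5 mm of spring) on the row; the hand-in gave no verdict.

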